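# Turn the sample canister's label to the code reader and scan it

## Robot

A 7-joint arm with a two-finger parallel gripper is mounted at the origin on the work surface. World frame = base frame: x ahead of the robot, y to its left, z up, the work surface at z = 0. Lengths are in m, angles in rad, forces in N, time in s.
With the tool pointing down it reaches from about 0.4 to 0.75 m from the base axis. Payload 19.5 kg.
Tool frame: the origin (TCP) lies midway between the tips of the shut fingers; the grasp point (between the pads) lies ctrl.grip_depth behind it (ctrl.grip_depth is the distance from the TCP to the grasp point, in m); z points along the fingers, y is the line along which they close (so a half turn about z gives the same grasp; the last joint's range is limited). The gripper opens to 85 mm and grips with 20 to 120 N. Pads are 22 mm wide; open, the fingers measure 114 mm over their backs; the gripper's body (76 mm by 85 mm) begins 54 mm behind the grasp point. The pads swing forward as they close: fully open they stand 13 mm farther back than shut.
Start: joints at [1.211, 0.707, -0.028, 1.485, 0.022, 0.951, -0.075], TCP at [0.18, -0.546, 0.231] pointing down, gripper open.
Joint ranges: [-2.71, 2.71], [-0.32, 2.16], [-1.57, 1.52], [0, 2.45], [-1.46, 4.6], [0, 2.02], [-2.83, 2.83]. Speed limits (rad/s): [1.89, 1.89, 2.57, 2.57, 3.01, 3.01, 3.01].

## Interface

Orientations are given as a unit quaternion [x, y, z, w].
In Python, from workcell import ctrl gives the robot as it stands. The module is installed in compiled form; this text tells all that it offers.
- The arm moves only by the shell command python3 -m crank 'ROWS' [FORCE]. ROWS is text: rows parted by semicolons, each of 7 numbers parted by spaces: the shift along the tool's x, y, z normalised to -1 to 1, where 1 is 0.04 m, then the turn, a rotation vector about the tool's x, y, z normalised to -1 to 1, where 1 is 0.1 rad, then the closure, from -1 (fully open) to 1 (shut). In form: dx dy dz ax ay az fingers; .... A call has exactly 10 rows; each row shifts and turns the commanded pose from where the row before left it, along the tool's axes as they then stand; what a row does not reach is not made up. A row lasts 1/10 s, in which the tool goes at most 50 mm and 8.59 degrees, less where a joint would pass 70% of its speed; a pose out of reach is approached as far as the arm can. A call with a number of a shift or a turn outside -1 to 1 is refused whole. A call with a gripper value outside its range is refused whole. The fingers move at their own pace and stop on an object; FORCE is the grip in N (left out, the last holds). Time passes only in rows, so rows that do not move let the fingers close, or fill a call up. It gives the time, the measured TCP pose, the force, the opening and the grip force at its end, in the units of the state.
- ctrl.state(): the state, without advancing time (a new reading comes with each control period).
- ctrl.grab_frame(name): name is "side" or "top"; returns a dict with "img" (420x560x3 uint8, blue, green, red), "camera_matrix" (3x3 intrinsics, pixels), "dist_coeffs" ([k1, k2, p1, p2, k3] as OpenCV has them; the pictures are not rectified), "R" (3x3) and "t" (3): a world point X has camera coordinates R X + t. Camera axes: x right, y down, z forward; pixel columns grow to the right and rows downward; lengths in m; the calibration is good to about 2 mm. A picture is of the moment at which its call begins. There is no depth.
- ctrl.hand_in(): hands the job in; it is judged then, once.
The state is a dict: "time": time; "joints": joint angles; "joint_vel": joint speeds; "tau": joint torques, N m; "position": TCP position; "tool_rot": TCP orientation; "contact_force": force on the tool from outside, world axes, zero at the start; "moment": the same for the moment, N m; "width": finger opening in m; "grasp_force": force on a finger pad.
Only numpy, scipy, OpenCV 4.12 (cv2) and the standard library are available. Lean on these libraries where they do the work, as an engineer would, in place of code of your own. Each camera call takes 0.05 s, during which the arm holds its last target. There are 200 camera calls.

## Task

Of the two sample canisters on rotary stages, turn the one standing right in front of the code reader until its yellow label squarely faces the reader's red window, let go of it, and only then press the reader's green button right down and let it come up. Each stage has a hidden end stop: if it will not go on one way, take the canister round the other way. Leave the parked canister and everything else on the bench as they are.

Things in the scene. Friction and masses are not known exactly. Their poses are not given: they have to be found in the camera images.
- canister_a: One upright aluminium sample canister 56 mm across, 85 mm tall, black cap, captive on a round steel rotary stage (94 mm across, 43 mm high): it turns about its upright axis, lightly braked, and cannot be lifted. Origin: on the axis, at its underside, 44 mm above the bench; z up, x out through its label. Turns about 260 degrees between two unseen stops. Either may be the one at the reader.
- label_a (a point): Centre of the yellow label (black code marks, 40 x 28 mm) on the side of the canister with the black cap, 28 mm from its axis, 40 mm above its underside. A yellow stripe on the cap runs from the centre towards the label's side.
- canister_b: The other upright aluminium sample canister 56 mm across, 85 mm tall, red cap, captive on a round steel rotary stage (94 mm across, 43 mm high): it turns about its upright axis, lightly braked, and cannot be lifted. Origin: on the axis, at its underside, 44 mm above the bench; z up, x out through its label. Turns about 260 degrees between two unseen stops. Either may be the one at the reader.
- label_b (a point): Centre of the yellow label (black code marks, 40 x 28 mm) on the side of the canister with the red cap, 28 mm from its axis, 40 mm above its underside. A yellow stripe on the cap runs from the centre towards the label's side.
- reader: The code reader: fixed black block, 60 x 80 mm, 116 mm tall, on an aluminium foot 70 x 90 mm. Origin: centre of its underside on the bench; its -x face, with the red window, looks at the canister's axis, which stands 115 mm from the origin.
- window (a point): Centre of the red window, on the reader's face, 85 mm above the bench and 85 mm from the canister's axis. Axes as the reader's: x points into the reader, away from the canister; y along its face.
- scan_top (a point): Centre of the top of the green push button (28 mm diameter) on top of the reader. It is pressed straight down.
- scan (a joint): The green button's travel in m: 0 released, 0.006 fully down; a spring of about 4 N brings it back.
- spare_a: Bystander: loose spare canister with a blue cap, no label, 57 mm diameter, 85 mm tall; origin at its underside.
- spare_b: Bystander: loose spare canister with a white cap, no label, 57 mm diameter, 85 mm tall; origin at its underside.
- amber_bottle: Bystander: amber bottle, 64 mm diameter, 130 mm tall; origin at its underside.
- dish: Bystander: low white dish, 90 mm across, 16 mm high; origin at its underside.
- driver: Bystander: screwdriver lying on the bench, 170 mm long; origin at its underside.
- tweezers: Bystander: steel tweezers lying on the bench, 120 mm long; origin at their underside.
There are look-alikes about, which are no part of the job. What is shaped like the reader but blue or turquoise is not meant.

How it is judged:
On the way, in this order (a step that is already met when the one before it is completed fails the run):
1. the label squarely faces the reader's window and the canister has been let go (((y of label_a in the frame of window between -0.0045 and 0.0045 m and x of label_a in the frame of window above -0.065 m) or (y of label_b in the frame of window between -0.0045 and 0.0045 m and x of label_b in the frame of window above -0.065 m)) and contact force between the fingers and canister_a below 0.1 N and angular speed of each of canister_a, canister_b below 0.1 rad/s and contact force between the fingers and canister_b below 0.1 N), for 0.3 s.
2. the green button is pressed down while the label faces the window (((y of label_a in the frame of window between -0.0045 and 0.0045 m and x of label_a in the frame of window above -0.065 m) or (y of label_b in the frame of window between -0.0045 and 0.0045 m and x of label_b in the frame of window above -0.065 m)) and value of joint scan above 0.0045 m), for 0.05 s.
At the end, for the whole second after the job is handed in: The label's centre of the canister at the reader lies within 4.5 mm sideways of the window's centre line, on the side nearest the window (about 9 degrees of turn), the canister is at rest, and the green button has been pressed at least 4.5 mm down with the label facing and has come up again (((y of label_a in the frame of window between -0.0045 and 0.0045 m and x of label_a in the frame of window above -0.065 m) or (y of label_b in the frame of window between -0.0045 and 0.0045 m and x of label_b in the frame of window above -0.065 m)) and angular speed of each of canister_a, canister_b below 0.05 rad/s and value of joint scan below 0.0015 m); the robot touches nothing.
It fails at once if the parked canister is turned ((horizontal distance between canister_a and window above 0.12 m and distance of label_a from where it was at the start of the episode above 0.008 m) or (horizontal distance between canister_b and window above 0.12 m and distance of label_b from where it was at the start of the episode above 0.008 m)).
It fails at once if the button is pressed while the label does not face the window (value of joint scan above 0.003 m and not (((y of label_a in the frame of window between -0.0045 and 0.0045 m and x of label_a in the frame of window above -0.065 m) or (y of label_b in the frame of window between -0.0045 and 0.0045 m and x of label_b in the frame of window above -0.065 m)))).
It fails at once if a bystander is moved by more than 20 mm (distance of any of spare_a, spare_b, amber_bottle, dish, driver, tweezers from where it was at the start of the episode above 0.02 m).
It also fails if it takes over 72 s, if anything falls off the work surface, if the arm or the gripper's body presses on something with over 40 N, if the wrist force passes 120 N, or if a joint passes its speed limit or range.

## Working session

There is one attempt and no reset: what is moved stays moved. The work goes in short steps, Python scripts to look and compute and a shell command to move; the robot and the scene stay as the last step left them, time stands still between calls to the robot, and variables do not carry over. Pictures are saved under pics/ and viewed, at most 10 in all, crops included, and the job is handed in when it is done.

```bash
mkdir -p pics; python3 - <<'E'
from workcell import ctrl
import cv2
for n in("side","top"):
    f=ctrl.grab_frame(n); cv2.imwrite(f"pics/{n}0.png",f["img"]); print(n,f["camera_matrix"],f["dist_coeffs"],f["R"],f["t"])
print(ctrl.state(),ctrl.grip_depth)
E
```

```text
side [[421.67250947   0.         276.51865348]
 [  0.         421.67250947 208.55142092]
 [  0.           0.           1.        ]] [0.00334183 0.         0.         0.         0.        ] [[-0.86870598 -0.49506194  0.01623569]
 [-0.3561349   0.60147226 -0.7151217 ]
 [ 0.34426422 -0.6270126  -0.69881138]] [0.4585455  0.27173359 1.24067902]
top [[427.67498018   0.         272.01880004]
 [  0.         427.67498018 213.24886636]
 [  0.           0.           1.        ]] [0.01792202 0.         0.         0.         0.        ] [[ 9.04811301e-03 -9.99956121e-01  2.42662160e-03]
 [-9.83554880e-01 -9.33741028e-03 -1.80367990e-01]
 [ 1.80382734e-01 -7.54725559e-04 -9.83596208e-01]] [-0.01796817  0.51500881  1.1229474 ]
{'time': 0.1, 'joints': array([ 1.21130631,  0.70700345, -0.02764887,  1.48494512,  0.02199947,
        0.95088125, -0.07553212]), 'joint_vel': array([ 5.74743287e-04, -2.58805215e-03, -1.72698312e-03,  5.23416755e-05,
       -1.57131168e-03,  7.78725166e-04, -4.49836714e-04]), 'tau': array([ 1.57714654e-03, -8.84291410e+01,  1.23644818e+00, -2.36454445e+01,
        1.70316099e-02,  4.97468922e-03,  1.09947541e-04]), 'position': array([ 0.17961415, -0.54598821,  0.23089702]), 'tool_rot': array([ 9.87403333e-01,  1.58222749e-01, -7.69103837e-05, -4.61270375e-04]), 'contact_force': array([0.0517787 , 0.26417742, 0.09142704]), 'moment': array([-0.00036784,  0.00571639,  0.04835511]), 'grasp_force': 0.0, 'width': 0.08542698572521176} 0.0187
```

View pics/side0.png

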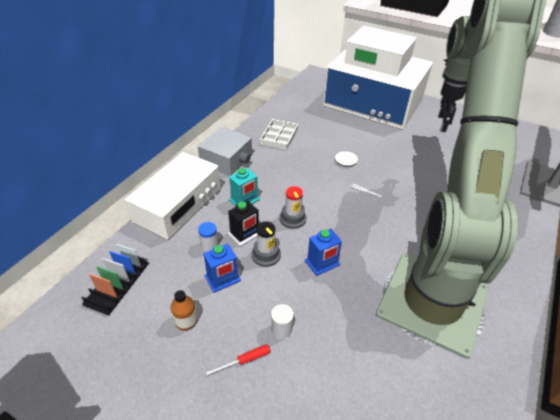

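View pics/top0.png

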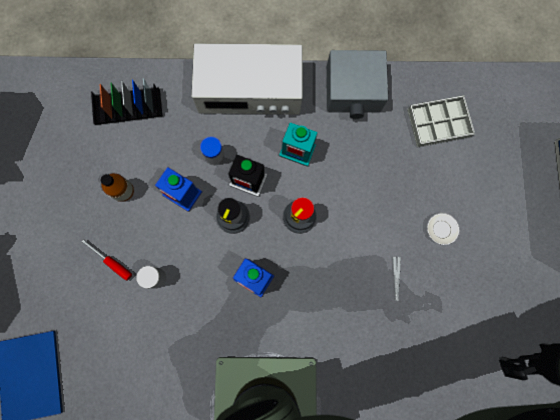

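The side view shows the black reader at (243,220), the black-cap canister at (266,240) and the red-cap at (293,205). In the top view they are at (247,170), (231,210) and (300,212). The reader candidates are black (247,170), blue (177,187), blue (253,275) and turquoise (299,142) in the top view. Only the black one fits the description. Next is one enlarged crop to confirm this and read pixels.

```bash
python3 - <<'E'
import cv2,numpy as np
s=cv2.imread("pics/side0.png")[170:280,195:320]; t=cv2.imread("pics/top0.png")[145:245,215:325]
s=cv2.resize(s,(390*125//110*0+400,352),interpolation=cv2.INTER_CUBIC) 
t=cv2.resize(t,None,fx=3.6,fy=3.6,interpolation=cv2.INTER_CUBIC)
s=cv2.copyMakeBorder(s,0,t.shape[0]-s.shape[0],0,0,cv2.BORDER_CONSTANT)
cv2.imwrite("pics/crop0.png",np.hstack([s,t])); print(s.shape,t.shape)
E
```

```text
(360, 400, 3) (360, 396, 3)
```

View pics/crop0.png

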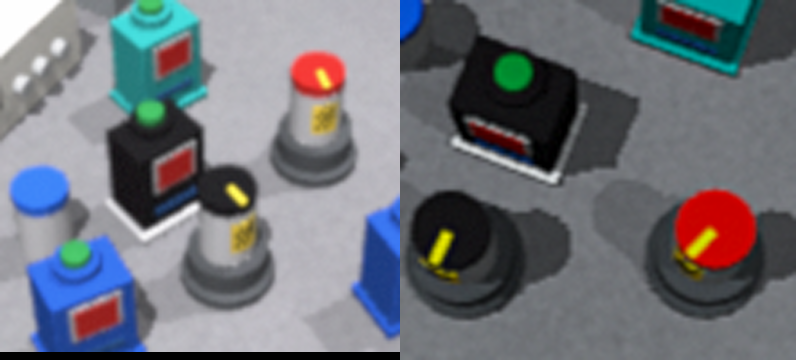

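The crop shows the black reader with its red window facing the black-cap canister, which stands straight in front of it. So canister_a is the target. The red-cap canister is off to the side of the window axis and is the parked one. Its label now points away, towards the robot.

```bash
cat > h.py <<'E'
import cv2,numpy as np
from workcell import ctrl
def cams(): return {n:ctrl.grab_frame(n) for n in("side","top")}
def norm(f,p): return cv2.undistortPoints(np.array([[p]],float),f["camera_matrix"],np.array(f["dist_coeffs"],float))[0,0]
def tri(F,ps,pt):
    P=[np.c_[F[n]["R"],F[n]["t"]] for n in("side","top")]
    X=cv2.triangulatePoints(P[0],P[1],norm(F["side"],ps),norm(F["top"],pt))[:,0]; X=X[:3]/X[3]
    e=[np.linalg.norm(cv2.projectPoints(X[None],cv2.Rodrigues(F[n]["R"])[0],F[n]["t"],F[n]["camera_matrix"],np.array(F[n]["dist_coeffs"],float))[0].ravel()-p) for n,p in(("side",ps),("top",pt))]
    return X,e
def onz(f,p,z):
    d=f["R"].T@np.r_[norm(f,p),1]; c=-f["R"].T@f["t"]; return c+d*(z-c[2])/d[2]
def yellow(f,box):
    x0,y0,x1,y1=box; h=cv2.cvtColor(f["img"],cv2.COLOR_BGR2HSV)[y0:y1,x0:x1]
    m=cv2.inRange(h,(22,120,120),(38,255,255)); v,u=np.nonzero(m); return np.c_[u+x0,v+y0]
E
python3 - <<'E'
from h import *
np.set_printoptions(precision=4,suppress=True)
F=cams()
for n,a,b in(("capA",(265.9,229.4),(229.4,208.9)),("capB",(294.4,192.8),(302.5,208.9)),("btn",(241.9,204.1),(246.4,164.7)),("win",(250.3,221.9),(242.2,183.3))):
    print(n,*tri(F,a,b))
print("stripe top", [onz(F["top"],p,.129)[:2] for p in((226.8,210.6),(221.0,217.8))])
print("stripe side",[onz(F["side"],p,.129)[:2] for p in((266,228),(272.5,233.8))])
for n,box in(("top",(218,195,245,222)),("side",(255,220,280,255))):
    print(n,yellow(F[n],box).tolist())
E
```

```text
capA [0.5122 0.0964 0.118 ] [np.float64(0.06327237973196707), np.float64(0.07433679660030255)]
capB [ 0.514  -0.0912  0.1199] [np.float64(0.046941182740931654), np.float64(0.06036261274284399)]
btn [0.6256 0.054  0.1337] [np.float64(0.13457293597752168), np.float64(0.16354428676816157)]
win [0.5882 0.0672 0.0846] [np.float64(0.2813082486653825), np.float64(0.3331584401681572)]
stripe top [array([0.5058, 0.1019]), array([0.4871, 0.116 ])]
stripe side [array([0.5095, 0.1001]), array([0.481 , 0.1105])]
top [[227, 209], [226, 210], [227, 210], [228, 210], [229, 210], [226, 211], [227, 211], [228, 211], [225, 212], [226, 212], [227, 212], [228, 212], [225, 213], [226, 213], [227, 213], [224, 214], [225, 214], [226, 214], [227, 214], [224, 215], [225, 215], [226, 215], [223, 216], [224, 216], [225, 216], [226, 216], [223, 217], [224, 217], [225, 217], [229, 221]]
side [[267, 227], [266, 228], [267, 228], [268, 228], [266, 229], [267, 229], [268, 229], [269, 229], [266, 230], [267, 230], [268, 230], [269, 230], [270, 230], [267, 231], [268, 231], [269, 231], [270, 231], [271, 231], [268, 232], [269, 232], [270, 232], [271, 232], [272, 232], [269, 233], [270, 233], [271, 233], [270, 234], [273, 238], [271, 239], [272, 239], [273, 239], [269, 240], [270, 240], [271, 240], [272, 240], [268, 241], [269, 241], [270, 241], [271, 241], [272, 241], [267, 242], [268, 242], [269, 242], [270, 242], [271, 242], [268, 243], [269, 243], [270, 243], [271, 243], [272, 243], [273, 243], [268, 244], [269, 244], [270, 244], [271, 244], [272, 244], [273, 244], [268, 245], [269, 245], [270, 245], [271, 245], [272, 245], [273, 245], [268, 246], [269, 246], [270, 246], [271, 246], [272, 246], [268, 247], [269, 247], [270, 247], [271, 247], [268, 248]]
```

```bash
cat >> h.py <<'E'
def proj(f,X): return cv2.projectPoints(np.array(X,float),cv2.Rodrigues(f["R"])[0],f["t"],f["camera_matrix"],np.array(f["dist_coeffs"],float))[0][:,0]
def cyl(x,y,z,r,h):
    a=np.linspace(0,2*np.pi,40); return np.array([[x+r*np.cos(t),y+r*np.sin(t),q] for t in a for q in(z,z-h)])
def fit(F,masks,x0,r):
    from scipy.optimize import minimize
    S=8
    def cost(p):
        c=0
        for n,(m,(u0,v0)) in masks.items():
            q=cv2.convexHull((((proj(F[n],cyl(p[0],p[1],p[2],r,p[3]))-[u0,v0]+.5)*S*16).astype(np.int32)))
            im=np.zeros((m.shape[0]*S,m.shape[1]*S),np.uint8); cv2.fillConvexPoly(im,q,255,shift=4)
            c+=np.abs(cv2.resize(im,m.shape[::-1],interpolation=cv2.INTER_AREA)/255.-m).sum()
        return c
    b=None
    for _ in range(3):
        b=minimize(cost,x0 if b is None else b.x,method="Nelder-Mead",options=dict(initial_simplex=np.array([np.array(x0 if b is None else b.x)+d for d in np.vstack([np.zeros(4),np.eye(4)*.006])])))
    return b.x,b.fun
E
python3 - <<'E'
from h import *
np.set_printoptions(precision=4,suppress=True)
F=cams()
def mk(n,box,fn):
    x0,y0,x1,y1=box; im=F[n]["img"][y0:y1,x0:x1]; h=cv2.cvtColor(im,cv2.COLOR_BGR2HSV)
    m=fn(h,im).astype(np.uint8); m=cv2.morphologyEx(m,cv2.MORPH_CLOSE,np.ones((5,5))) 
    k,l,s,_=cv2.connectedComponentsWithStats(m); m=(l==1+np.argmax(s[1:,4])).astype(float); print(n,m.sum()); return m,(x0,y0)
red=lambda h,i:((h[...,0]<8)|(h[...,0]>172))&(h[...,1]>140)&(h[...,2]>70)|((h[...,0]>20)&(h[...,0]<40)&(h[...,1]>120)&(h[...,2]>120))
grn=lambda h,i:(h[...,0]>45)&(h[...,0]<80)&(h[...,1]>110)&(h[...,2]>50)
blk=lambda h,i:(i.max(2)<45)|((h[...,0]>20)&(h[...,0]<40)&(h[...,1]>120)&(h[...,2]>120))
for nm,bs,bt,fn,x0,r in(("B",(280,180,310,203),(285,190,322,222),red,(.514,-.091,.127,.01),.028),
  ("A",(254,218,281,238),(214,195,244,221),blk,(.512,.096,.127,.01),.028),
  ("btn",(232,198,252,212),(236,155,257,174),grn,(.6256,.054,.133,.005),.014)):
    print(nm,fit(F,{"side":mk("side",bs,fn),"top":mk("top",bt,fn)},x0,r))
    if nm=="A":
        for n,b in(("side",bs),("top",bt)):
            m,_=mk(n,b,fn); print("\n".join("".join(".#"[int(v)] for v in r) for r in m))
E
```

```text
side 178.0
top 430.0
B (array([ 0.5148, -0.0899,  0.1251,  0.0082]), np.float64(64.43921568627451))
side 233.0
top 500.0
A (array([0.5155, 0.098 , 0.1175, 0.169 ]), np.float64(133.9294117647059))
side 233.0
...#.......................
...#.......................
...#.......................
...#.......................
...#.......................
...##......####............
################...........
##################.........
###################........
###################........
####################.......
####################.......
####################.......
####################.......
....###############........
.....#############.........
.....############..........
.......##########..........
.......##########..........
.......##########..........
top 500.0
..............................
..............................
..............................
.............#####............
..........##########..........
........##############........
.......################.......
......#####################...
......########################
.....#########################
.....#########################
.....#########################
....##########################
....##########################
....##########################
....##########################
....##########################
.....#########################
.....#########################
.....#########################
......########################
........######################
.........#####################
.........#####################
.........#####################
.........#####################
side 78.0
top 96.0
btn (array([0.6274, 0.0556, 0.1345, 0.0091]), np.float64(30.341176470588238))
```

```bash
python3 - <<'E'
from h import *
np.set_printoptions(precision=4,suppress=True)
F=cams(); T=F["top"];S=F["side"]
for z in(.125,.129):
    print(z,"y",onz(T,(217.7,209),z)[1]-.028,"x",onz(T,(229,197.7),z)[0]-.028)
# predicted extents of a cap in both views
for c in((.5122,.0964),(.515,.098),(.5179,.0943)):
    for n in("top","side"):
        q=proj(F[n],cyl(*c,.129,.028,.001)); g=proj(F[n],cyl(*c,.043,.047,.043)); print(c,n,q.min(0),q.max(0),"stage",g.min(0),g.max(0))
def red(n,b):
    x0,y0,x1,y1=b; h=cv2.cvtColor(F[n]["img"],cv2.COLOR_BGR2HSV)[y0:y1,x0:x1]
    v,u=np.nonzero((((h[...,0]<8)|(h[...,0]>172))&(h[...,1]>110)&(h[...,2]>50))); return np.c_[u+x0,v+y0]
for n,b in(("side",(240,212,262,232)),("top",(228,172,258,195))):
    p=red(n,b); print(n,len(p),p.mean(0),cv2.fitLine(p.astype(np.float32),cv2.DIST_L2,0,.01,.01).ravel(),p.min(0),p.max(0))
a,b=red("side",(240,212,262,232)).mean(0),red("top",(228,172,258,195)).mean(0); print(tri(F,a,b))
# top-view window line direction in world
p=red("top",(228,172,258,195)); l=cv2.fitLine(p.astype(np.float32),cv2.DIST_L2,0,.01,.01).ravel()
d=onz(T,l[2:]+5*l[:2],.085)-onz(T,l[2:]-5*l[:2],.085); print("face dir deg",np.degrees(np.arctan2(d[1],d[0])))
E
```

```text
0.125 y 0.09761336663987649 x 0.5123266496420895
0.129 y 0.09709894488340001 x 0.5114457416932052
(0.5122, 0.0964) top [218.0003 197.4146] [240.0325 219.0541] stage [214.8838 197.4448] [249.9163 233.2553]
(0.5122, 0.0964) side [256.5416 220.1977] [275.1653 234.0255] stage [250.9733 234.5286] [280.8075 265.9766]
(0.515, 0.098) top [217.4062 196.339 ] [239.4291 217.9596] stage [214.3338 196.4493] [249.3714 232.2659]
(0.515, 0.098) side [255.4676 220.1867] [274.0927 234.0145] stage [249.9479 234.5186] [279.7842 265.9672]
(0.5179, 0.0943) top [218.8968 195.246 ] [240.9069 216.8468] stage [215.7187 195.4376] [250.6918 231.2595]
(0.5179, 0.0943) side [255.2943 219.0914] [273.8709 232.8481] stage [249.7963 233.4475] [279.5583 264.7874]
side 84 [249.5238 222.5952] [  0.6702  -0.7422 249.5238 222.5952] [245 217] [254 228]
top 46 [241.5435 182.7609] [  0.924    0.3823 241.5435 182.7609] [234 179] [249 187]
(array([0.5901, 0.0691, 0.0822]), [np.float64(0.3278652580828868), np.float64(0.38762767320492647)])
face dir deg -112.42061207910193
```

```bash
python3 -m crank '1 0 -0.2 0 0 0 -1;1 0 -0.2 0 0 0 -1;1 0 0 0 0 0 -1;1 0 0 0 0 0 -1;1 0 0 0 0 0 -1;1 -1 0 0 0 0 -1;0.5 -1 0 0 0 0 -1;0.3 -1 0 0 0 0 -1;0.3 -1 0 0 0 0 -1;0 0 0 0 0 0 -1' 40; python3 -c "
from workcell import ctrl; print(ctrl.state())"
```

```text
time: 1.4
position: [0.3971, -0.3068, 0.2478]
tool_rot: [0.987, 0.161, 0.0, -0.001]
contact_force: [0.3, -0.0, -0.0]
width: 0.0854
grasp_force: 0.0
{'time': 1.4, 'joints': array([ 0.58603457,  0.57760727,  0.01589498,  1.72024306, -0.01404742,
        0.84464254, -0.6393455 ]), 'joint_vel': array([ 0.06614587,  0.04236351,  0.03648396, -0.1097575 ,  0.01159709,
        0.04098041,  0.05803675]), 'tau': array([ -4.94941816, -79.60935116,   0.65991081, -17.16406703,
        -0.21467532,  -1.0184047 ,  -1.57842837]), 'position': array([ 0.39713041, -0.30676132,  0.24778989]), 'tool_rot': array([ 9.87005663e-01,  1.60682394e-01,  3.41731880e-04, -9.34400722e-04]), 'contact_force': array([ 0.26728306, -0.03486044, -0.00306139]), 'moment': array([-0.07414141,  0.05568122, -0.00308742]), 'grasp_force': 0.0, 'width': 0.08543375636218274}
```

```bash
python3 -m crank '0.6 -0.86 0 0 0 0 -1;0.6 -0.86 0 0 0 0 -1;0.6 -0.86 0 0 0 0 -1;0.6 -0.86 0 0 0 0 -1;0.6 -0.86 0 0 0 0 -1;0.6 -0.86 0 0 0 0 -1;0.6 -0.86 0 0 0 0 -1;0.6 -0.86 0 0 0 0 -1;0.6 -0.86 0 0 0 0 -1;0.6 -0.86 0 0 0 0 -1'; cat > st.py <<'E'
import numpy as np,sys
from workcell import ctrl
from scipy.spatial.transform import Rotation as Ro
s=ctrl.state(); R=Ro.from_quat(s["tool_rot"]).as_matrix(); p=s["position"]
print("t",s["time"],"p",p.round(4),"yaw",np.degrees(np.arctan2(R[1,0],R[0,0])).round(1),"tilt",R[:2,2].round(4),"j7",s["joints"][6].round(3),"F",s["contact_force"].round(1),"M",s["moment"].round(2),"w",s["width"].round(4),"g",s["grasp_force"])
if len(sys.argv)>1: print("units to target",(R.T@(np.array(sys.argv[1:4],float)-p)/.04).round(2))
E
python3 st.py 0.513 0.097 0.25
```

```text
time: 2.4
position: [0.5174, 0.0921, 0.2474]
tool_rot: [0.987, 0.158, 0.0, 0.0]
contact_force: [0.4, -1.1, 0.1]
width: 0.0858
grasp_force: 0.0Traceback (most recent call last):
  File "st.py", line 5, in <module>
    print("t",s["time"],"p",p.round(4),"yaw",np.degrees(np.arctan2(R[1,0],R[0,0])).round(1),"tilt",R[:2,2].round(4),"j7",s["joints"][6].round(3),"F",s["contact_force"].round(1),"M",s["moment"].round(2),"w",s["width"].round(4),"g",s["grasp_force"])
                                                                                                                                                                                                              ^^^^^^^^^^^^^^^^
AttributeError: 'float' object has no attribute 'round'
```

```bash
sed -i 's/s\["width"\].round(4)/s["width"]/;s/s\["joints"\]\[6\].round(3)/s["joints"][6]/' st.py; python3 -m crank '0 0 0 0 0 0 -1;-0.07 -0.15 0.5 0 0 0 -1;0 0 0.5 0 0 0 -1;0 0 0.5 0 0 0 -1;0 0 0.5 0 0 0 -1;0 0 0.5 0 0 0 -1;0 0 0.5 0 0 0 -1;0 0 0.5 0 0 0 -1;0 0 0.5 0 0 0 -1;0 0 0 0 0 0 -1' >/dev/null; python3 st.py 0.513 0.097 0.087
python3 - <<'E'
from h import *
F=cams(); a=cv2.resize(F["side"]["img"][160:290,205:335],(390,390),interpolation=cv2.INTER_CUBIC); b=cv2.resize(F["top"]["img"][145:275,170:300],(390,390),interpolation=cv2.INTER_CUBIC)
cv2.imwrite("pics/c1.png",np.hstack([a,b]))
E
```

```text
t 3.4 p [0.5116 0.0948 0.0856] yaw 18.2 tilt [-0.003  -0.0007] j7 -1.4217471861417112 F [-0.9 -1.3  0.8] M [-0.   -0.02 -0.04] w 0.08567699452321877 g 0.0
units to target [ 0.05 -0.04 -0.04]
```

View pics/c1.png

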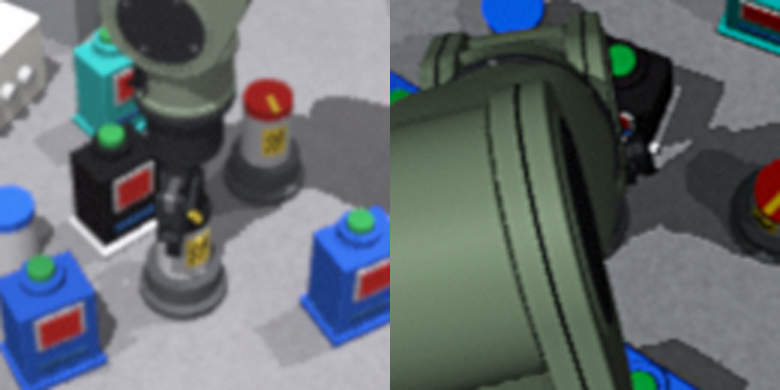

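The fingers straddle the black-cap canister (left crop ~(185,205)) with no contact. Closing.

```bash
python3 -m crank '0.05 -0.04 0 0 0 0 -1;0 0 0 0 0 0 1;0 0 0 0 0 0 1;0 0 0 0 0 0 1;0 0 0 0 0 0 1;0 0 0 0 0 0 1;0 0 0 0 0 0 1;0 0 0 0 0 0 1;0 0 0 0 0 0 1;0 0 0 0 0 0 1' 40 >/dev/null; python3 st.py 0.513 0.097 0.087
```

```text
t 4.5 p [0.5138 0.0989 0.0879] yaw 18.3 tilt [0.0004 0.0019] j7 -1.4247070364687437 F [-4.4 10.9 10. ] M [ 1.19  0.53 -0.08] w 0.054901687399854515 g 41.91251814365387
units to target [-0.03  0.04  0.02]
```

```bash
python3 -m crank '0.02 -0.07 0 0 0 0 1;0 0 0 0 0 -0.5 1;0 0 0 0 0 -0.5 1;0 0 0 0 0 -0.5 1;0 0 0 0 0 -0.5 1;0 0 0 0 0 -0.5 1;0 0 0 0 0 -0.5 1;0 0 0 0 0 -0.5 1;0 0 0 0 0 0 1;0 0 0 0 0 0 1' >/dev/null; python3 st.py 0.513 0.1 0.087
```

```text
t 5.5 p [0.5135 0.0996 0.0879] yaw 38.2 tilt [-0.0003 -0.0009] j7 -1.2151889102013402 F [-6.3 -3.3 11.8] M [-1.37  0.65  0.06] w 0.055066358119155584 g 42.220988273620605
units to target [-0.   -0.02  0.02]
```

```bash
for i in 1; do python3 -m crank '0 0 0 0 0 -0.6 1;0 0 0 0 0 -0.6 1;0 0 0 0 0 -0.6 1;0 0 0 0 0 -0.6 1;0 0 0 0 0 -0.6 1;0 0 0 0 0 -0.6 1;0 0 0 0 0 -0.6 1;0 0 0 0 0 -0.6 1;0 0 0 0 0 -0.6 1;0 0 0 0 0 0 1' >/dev/null; done; python3 st.py 0.513 0.1 0.087
```

```text
t 6.5 p [0.5127 0.1001 0.0879] yaw 69.3 tilt [-0.0017 -0.0006] j7 -0.8789195126269346 F [-11.4  -1.7  14. ] M [-0.34  1.53  0.07] w 0.05534048900968064 g 42.515578866004944
units to target [0.   0.01 0.02]
```

```bash
python3 -m crank '0 0 0 0 0 -0.6 1;0 0 0 0 0 -0.6 1;0 0 0 0 0 -0.6 1;0 0 0 0 0 -0.6 1;0 0 0 0 0 -0.6 1;0 0 0 0 0 -0.6 1;0 0 0 0 0 -0.6 1;0 0 0 0 0 -0.6 1;0 0 0 0 0 -0.6 1;0 0 0 0 0 0 1' >/dev/null; python3 st.py 0.513 0.1 0.087
python3 - <<'E'
from h import *
F=cams(); a=cv2.resize(F["side"]["img"][160:290,205:335],(390,390),interpolation=cv2.INTER_CUBIC); b=cv2.resize(F["top"]["img"][145:275,170:300],(390,390),interpolation=cv2.INTER_CUBIC)
cv2.imwrite("pics/c2.png",np.hstack([a,b]))
E
```

```text
t 7.5 p [0.5118 0.1001 0.0877] yaw 100.3 tilt [-0.0035 -0.0011] j7 -0.5290997728691487 F [-18.3   0.2  18.4] M [0.07 3.2  0.06] w 0.0552133602713914 g 43.14959943294525
units to target [-0.01  0.03  0.02]
```

View pics/c2.png

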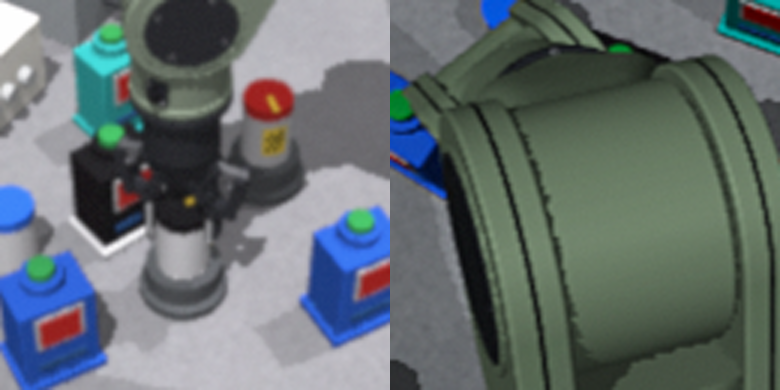

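The canister is turning with the grip: the label has gone from the side view's left crop at (183,245). Easing the sideways load and carrying on.

```bash
python3 -m crank '0 -0.09 -0.03 0 0 0 1;0 0 0 0 0 -0.6 1;0 0 0 0 0 -0.6 1;0 0 0 0 0 -0.6 1;0 0 0 0 0 -0.6 1;0 0 0 0 0 -0.6 1;0 0 0 0 0 -0.6 1;0 0 0 0 0 -0.6 1;0 0 0 0 0 -0.6 1;0 0 0 0 0 0 1' >/dev/null; python3 st.py 0.511 0.1 0.087
```

```text
t 8.6 p [0.5109 0.0998 0.0881] yaw 127.8 tilt [0.001  0.0009] j7 -0.20259081162252576 F [  9.5   2.8 -21.6] M [ 0.59 -1.63  0.04] w 0.05461994643259353 g 56.282769441604614
units to target [0.   0.01 0.03]
```

```bash
python3 -m crank '0 0.01 0.02 0 0 0 1;0 0 0 0 0 -0.6 1;0 0 0 0 0 -0.6 1;0 0 0 0 0 -0.6 1;0 0 0 0 0 -0.6 1;0 0 0 0 0 -0.6 1;0 0 0 0 0 -0.6 1;0 0 0 0 0 -0.6 1;0 0 0 0 0 -0.6 1;0 0 0 0 0 0 1' >/dev/null; python3 st.py 0.511 0.1 0.087
```

```text
t 9.6 p [0.5105 0.0992 0.0879] yaw 155.2 tilt [-0.0001 -0.001 ] j7 0.15006826751720728 F [-2.  -4.9  6.2] M [-0.9   0.37  0.05] w 0.05490936388802123 g 57.661428451538086
units to target [-0.    0.02  0.02]
```

```bash
python3 -m crank '0 0 0 0 0 -0.6 1;0 0 0 0 0 -0.6 1;0 0 0 0 0 -0.6 1;0 0 0 0 0 -0.6 1;0 0 0 0 0 -0.6 1;0 0 0 0 0 -0.6 1;0 0 0 0 0 -0.6 1;0 0 0 0 0 -0.6 1;0 0 0 0 0 0 1;0 0 0 0 0 0 1' >/dev/null; python3 st.py 0.511 0.1 0.087
```

```text
t 10.6 p [0.5103 0.0984 0.0879] yaw -177.5 tilt [-0.0006 -0.0028] j7 0.5274209067615802 F [ -3.8 -10.4   8.5] M [-1.73  0.68  0.02] w 0.05488579523796832 g 58.04214835166931
units to target [-0.02  0.04  0.02]
```

```bash
python3 -m crank '0 0.03 0 0 0 -0.5 1;0 0 0 0 0 -0.5 1;0 0 0 0 0 -0.5 1;0 0 0 0 0 -0.5 1;0 0 0 0 0 -0.5 1;0 0 0 0 0 -0.5 1;0 0 0 0 0 -0.5 1;0 0 0 0 0 -0.5 1;0 0 0 0 0 0 1;0 0 0 0 0 0 1' >/dev/null; python3 st.py 0.511 0.1 0.087
```

```text
t 11.6 p [0.5104 0.0977 0.0878] yaw -154.7 tilt [-0.0006 -0.006 ] j7 0.8596695032264109 F [ -2.2 -21.5  14.6] M [-3.71  0.62 -0.  ] w 0.0550280313317202 g 58.39699387550354
units to target [-0.04  0.04  0.02]
```

```bash
python3 -m crank '0 -0.08 0 0 0 0 1;0 0 0 0 0 0 -1;0 0 0 0 0 0 -1;0 0 0 0 0 0 -1;0 0 0 0 0 0 -1;0 0 0 0 0 0 -1;0 0 -0.5 0 0 0 -1;0 0 -1 0 0 0 -1;0 0 -1 0 0 0 -1;0 0 -1 0 0 0 -1' >/dev/null; python3 st.py 0.36 -0.1 0.25
```

```text
t 12.6 p [0.5115 0.0984 0.2293] yaw -154.4 tilt [-0.0004  0.0005] j7 1.082135431765147 F [ 2.3 -1.   0. ] M [-0.02  0.05 -0.01] w 0.0854126799620421 g 0.0
units to target [ 5.56 -2.84 -0.52]
```

```bash
python3 -m crank '0.7 -0.4 -0.1 0 0 0 -1;0.7 -0.4 -0.1 0 0 0 -1;0.7 -0.4 -0.1 0 0 0 -1;0.7 -0.4 -0.1 0 0 0 -1;0.7 -0.4 -0.1 0 0 0 -1;0.7 -0.4 0 0 0 0 -1;0.7 -0.4 0 0 0 0 -1;0.7 0 0 0 0 0 -1;0 0 0 0 0 0 -1;0 0 0 0 0 0 -1' >/dev/null; python3 st.py
python3 - <<'E'
from h import *
F=cams(); a=cv2.resize(F["side"]["img"][190:280,225:315],(390,390),interpolation=cv2.INTER_CUBIC); b=cv2.resize(F["top"]["img"][150:240,200:290],(390,390),interpolation=cv2.INTER_CUBIC)
cv2.imwrite("pics/c3.png",np.hstack([a,b]))
T=F["top"]
for n,box,z in(("top",(212,192,250,226),.129),("side",(252,214,282,240),.129)):
    p=yellow(F[n],box).astype(float); print(n,p.tolist())
    if len(p)>3:
        w=np.array([onz(F[n],q,z)[:2] for q in p]); l=cv2.fitLine(w.astype(np.float32),cv2.DIST_L2,0,.001,.001).ravel(); print(w.mean(0),np.degrees(np.arctan2(l[1],l[0])))
E
```

```text
t 13.6 p [ 0.3582 -0.0997  0.2479] yaw -154.5 tilt [ 0.0005 -0.0001] j7 1.3686599513290767 F [1.1 0.6 0.8] M [-0.01  0.02  0.02] w 0.08544877250848036 g 0.0
top [[230.0, 198.0], [231.0, 198.0], [232.0, 198.0], [230.0, 199.0], [231.0, 199.0], [232.0, 199.0], [233.0, 199.0], [230.0, 200.0], [231.0, 200.0], [232.0, 200.0], [229.0, 201.0], [230.0, 201.0], [231.0, 201.0], [232.0, 201.0], [229.0, 202.0], [230.0, 202.0], [231.0, 202.0], [232.0, 202.0], [229.0, 203.0], [230.0, 203.0], [231.0, 203.0], [228.0, 204.0], [229.0, 204.0], [230.0, 204.0], [231.0, 204.0], [228.0, 205.0], [229.0, 205.0], [230.0, 205.0], [231.0, 205.0], [228.0, 206.0], [229.0, 206.0], [230.0, 206.0], [231.0, 206.0], [229.0, 207.0], [230.0, 207.0]]
[0.52714378 0.09363899] -13.988279
side [[260.0, 222.0], [259.0, 223.0], [260.0, 223.0], [261.0, 223.0], [262.0, 223.0], [259.0, 224.0], [260.0, 224.0], [261.0, 224.0], [262.0, 224.0], [263.0, 224.0], [264.0, 224.0], [260.0, 225.0], [261.0, 225.0], [262.0, 225.0], [263.0, 225.0], [264.0, 225.0], [265.0, 225.0], [261.0, 226.0], [262.0, 226.0], [263.0, 226.0], [264.0, 226.0], [265.0, 226.0], [263.0, 227.0], [264.0, 227.0], [265.0, 227.0]]
[0.52639311 0.0945718 ] -15.154217
```

View pics/c3.png

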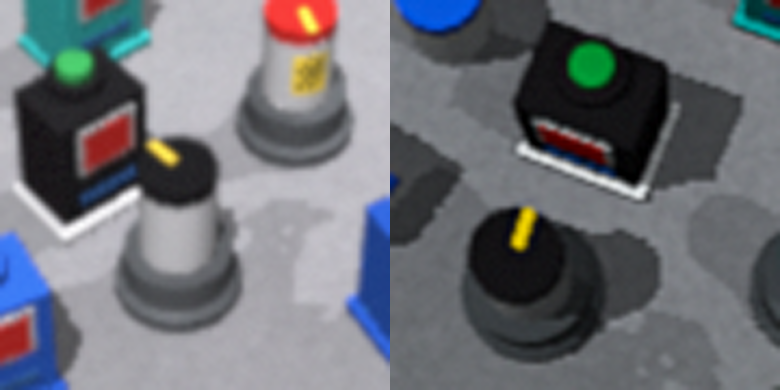

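The pictures show the stripe on canister_a now pointing at about -14.5° in world axes, from both views: top crop (525,225), side crop (163,152). The reader's axis lies at about -20.3°, agreed by the window centre, the foot edge and the canister axis. A -6° correction is needed.

```bash
python3 -m crank '-0.7 0.35 0 0 0 0 -1;-0.7 0.35 0 0 0 0 -1;-0.7 0.35 0 0 0 0 -1;-0.7 0.35 0 0 0 0 -1;-0.7 0.35 0 0 0 0 -1;-0.7 0.35 0 0 0 0 -1;-0.7 0.35 0 0 0 0 -1;-0.7 0.38 0 0 0 0 -1;0 0 0 0 0 0 -1;0 0 0 0 0 0 -1' >/dev/null; python3 st.py 0.511 0.098 0.088
```

```text
t 14.7 p [0.5112 0.1004 0.2473] yaw -154.3 tilt [-0.0007  0.0003] j7 1.1036408588355744 F [-1.1 -0.3  0.1] M [-0.01  0.03  0.05] w 0.0851634746394461 g 0.0
units to target [ 0.03 -0.05  3.98]
```

```bash
python3 -m crank '0.03 -0.05 0.5 0 0 0 -1;0 0 0.5 0 0 0 -1;0 0 0.5 0 0 0 -1;0 0 0.5 0 0 0 -1;0 0 0.5 0 0 0 -1;0 0 0.5 0 0 0 -1;0 0 0.5 0 0 0 -1;0 0 0.46 0 0 0 -1;0 0 0 0 0 0 -1;0 0 0 0 0 0 -1' >/dev/null; python3 st.py 0.511 0.098 0.088
python3 -m crank '0 0 0 0 0 0 1;0 0 0 0 0 0 1;0 0 0 0 0 0 1;0 0 0 0 0 0 1;0 0 0 0 0 0 1;0 0 0 0 0 0 1;0 0 0 0 0 0 1;0 0 0 0 0 0 1;0 0 0 0 0 0 1;0 0 0 0 0 0 1' 40 >/dev/null;  python3 st.py
```

```text
t 15.7 p [0.511  0.0968 0.0899] yaw -154.4 tilt [-0.0002  0.0001] j7 0.8743912432266382 F [0.1 0.3 0.3] M [-0.01 -0.02  0.03] w 0.08540239714542439 g 0.0
units to target [-0.01  0.03  0.05]
t 16.7 p [0.5111 0.098  0.0904] yaw -154.4 tilt [0.0009 0.0018] j7 0.873726812963353 F [-4.9  3.1 14.2] M [ 1.01  1.26 -0.03] w 0.05455323864719445 g 39.678112864494324
```

Turn by -5.8° (az +1.0 in all), hold, open, rise.

```bash
python3 -m crank '0 0 0 0 0 0.2 1;0 0 0 0 0 0.2 1;0 0 0 0 0 0.2 1;0 0 0 0 0 0.2 1;0 0 0 0 0 0.2 1;0 0 0 0 0 0 1;0 0 0 0 0 0 1;0 0 0 0 0 0 1;0 0 0 0 0 0 1;0 0 0 0 0 0 1' >/dev/null; python3 st.py
python3 -m crank '0 0 0 0 0 0 -1;0 0 0 0 0 0 -1;0 0 0 0 0 0 -1;0 0 0 0 0 0 -1;0 0 0 0 0 0 -1;0 0 -0.5 0 0 0 -1;0 0 -1 0 0 0 -1;0 0 -1 0 0 0 -1;0 0 -1 0 0 0 -1;0 0 -0.5 0 0 0 -1' >/dev/null;  python3 st.py 0.36 -0.1 0.25
```

```text
t 17.7 p [0.511  0.0981 0.0904] yaw -160.1 tilt [0.0008 0.0018] j7 0.7889140131078408 F [-5.9  3.8 14.4] M [ 1.06  1.28 -0.07] w 0.055242915471487485 g 39.708945751190186
t 18.7 p [0.5114 0.0974 0.2523] yaw -160.2 tilt [0.0025 0.0011] j7 1.0275152547446598 F [-0.4 -0.7 -0.7] M [0.01 0.01 0.04] w 0.0854022116417003 g 0.0
units to target [ 5.24 -3.36  0.04]
```

```bash
python3 -m crank '0.65 -0.42 0 0 0 0 1;0.65 -0.42 0 0 0 0 1;0.65 -0.42 0 0 0 0 1;0.65 -0.42 0 0 0 0 1;0.65 -0.42 0 0 0 0 1;0.65 -0.42 0 0 0 0 1;0.65 -0.42 0 0 0 0 1;0.65 -0.42 0 0 0 0 1;0 0 0 0 0 0 1;0 0 0 0 0 0 1' >/dev/null; python3 st.py 0.627 0.0545 0.18
python3 - <<'E'
from h import *
F=cams(); a=cv2.resize(F["side"]["img"][190:280,225:315],(390,390),interpolation=cv2.INTER_CUBIC); b=cv2.resize(F["top"]["img"][150:240,200:290],(390,390),interpolation=cv2.INTER_CUBIC)
cv2.imwrite("pics/c4.png",np.hstack([a,b]))
for n,box,z in(("top",(212,192,250,226),.129),("side",(252,214,282,240),.129)):
    p=yellow(F[n],box).astype(float)
    w=np.array([onz(F[n],q,z)[:2] for q in p]); l=cv2.fitLine(w.astype(np.float32),cv2.DIST_L2,0,.001,.001).ravel(); print(n,w.mean(0),np.degrees(np.arctan2(l[1],l[0])))
E
```

```text
t 19.7 p [ 0.3611 -0.1003  0.2495] yaw -160.2 tilt [ 0.0004 -0.    ] j7 1.2988946778365107 F [ 0.5  0.4 -0.7] M [-0.04  0.    0.05] w 6.493333876851657e-05 g 0.0
units to target [-7.56  1.39  1.74]
top [0.52678584 0.09209888] -21.601269
side [0.5254746  0.09305815] -24.590286
```

View pics/c4.png

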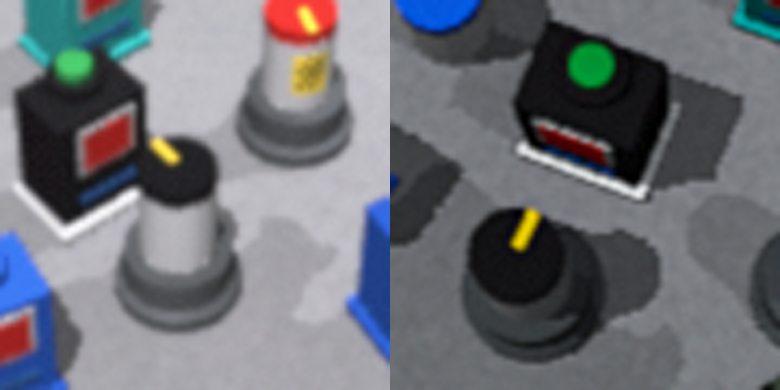

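The picture shows the stripe (top crop (526,228), side crop (165,152)) pointing at the red window at about -21.7°, which is within about 1.5° of the reader's axis. The canister has been let go. Now to the green button.

```bash
python3 -m crank '-0.84 0.155 0 0 0 0 1;-0.84 0.155 0 0 0 0 1;-0.84 0.155 0 0 0 0 1;-0.84 0.155 0 0 0 0 1;-0.84 0.155 0 0 0 0 1;-0.84 0.155 0 0 0 0 1;-0.84 0.155 0 0 0 0 1;-0.84 0.155 0 0 0 0 1;-0.84 0.155 0 0 0 0 1;0 0 0 0 0 0 1' >/dev/null; python3 st.py 0.627 0.0545 0.15
```

```text
t 20.8 p [0.6282 0.0593 0.2482] yaw -160.0 tilt [-0.0006  0.0022] j7 1.272346858954194 F [-0.7  0.8 -0. ] M [-0.01  0.08  0.04] w -0.00020760948223338678 g 0.0
units to target [ 0.07 -0.11  2.46]
```

```bash
python3 -m crank '0.05 -0.07 0.4 0 0 0 1;0 0 0.5 0 0 0 1;0 0 0.5 0 0 0 1;0 0 0.5 0 0 0 1;0 0 0.46 0 0 0 1;0 0 0.1 0 0 0 1;0 0 0 0 0 0 1;0 0 0 0 0 0 1;0 0 0 0 0 0 1;0 0 0 0 0 0 1' >/dev/null; python3 st.py 0.627 0.0545 0.13
python3 - <<'E'
from h import *
F=cams(); a=cv2.resize(F["side"]["img"][180:250,210:280],(390,390),interpolation=cv2.INTER_CUBIC); b=cv2.resize(F["top"]["img"][130:200,210:280],(390,390),interpolation=cv2.INTER_CUBIC)
cv2.imwrite("pics/c5.png",np.hstack([a,b]))
E
```

```text
t 21.8 p [0.6258 0.0519 0.1516] yaw -160.2 tilt [0.0008 0.0002] j7 1.1866459777777516 F [ 0.7 -0.4 -0.1] M [-0.01 -0.01 -0.03] w 0.0003407044182372343 g 0.0
units to target [-0.05  0.05  0.54]
```

View pics/c5.png

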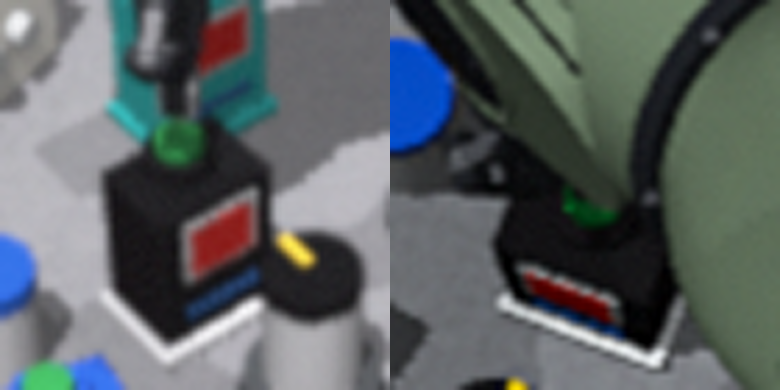

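The side crop shows the shut fingertip directly above the green button at (180,125). Press in small steps, watching the force.

```bash
python3 -m crank '-0.05 0.05 0.15 0 0 0 1;0 0 0.1 0 0 0 1;0 0 0.1 0 0 0 1;0 0 0.05 0 0 0 1;0 0 0.05 0 0 0 1;0 0 0.05 0 0 0 1;0 0 0.05 0 0 0 1;0 0 0 0 0 0 1;0 0 0 0 0 0 1;0 0 0 0 0 0 1' >/dev/null; python3 st.py 0.627 0.0545 0.128
```

```text
t 22.9 p [0.627  0.0546 0.1314] yaw -160.2 tilt [0.0018 0.0001] j7 1.1664721138369754 F [-13.3  -2.8  39.9] M [-0.74  2.96  0.  ] w -0.00030664993429550585 g 19.93172788701486
units to target [ 0.   -0.    0.09]
```

Force shows it hard down. I'll rise in small steps to see the spring's 4 N over the travel.

```bash
python3 -m crank '0 0 -0.05 0 0 0 1;0 0 -0.05 0 0 0 1;0 0 -0.03 0 0 0 1;0 0 0 0 0 0 1;0 0 0 0 0 0 1;0 0 0 0 0 0 1;0 0 0 0 0 0 1;0 0 0 0 0 0 1;0 0 0 0 0 0 1;0 0 0 0 0 0 1' >/dev/null; python3 st.py
python3 -m crank '0 0 -0.05 0 0 0 1;0 0 -0.025 0 0 0 1;0 0 0 0 0 0 1;0 0 0 0 0 0 1;0 0 0 0 0 0 1;0 0 0 0 0 0 1;0 0 0 0 0 0 1;0 0 0 0 0 0 1;0 0 0 0 0 0 1;0 0 0 0 0 0 1' >/dev/null; python3 st.py
```

```text
t 23.9 p [0.6269 0.0544 0.1341] yaw -160.2 tilt [0.     0.0002] j7 1.1709974989531968 F [-0.1  1.3  3.4] M [0.52 0.15 0.05] w -9.994819230312034e-05 g 1.434870595112443
t 24.9 p [0.6269 0.0542 0.1371] yaw -160.2 tilt [-0.     -0.0001] j7 1.1736057303531793 F [-0.2 -1.8  1. ] M [-0.25 -0.03  0.04] w -0.00013176997247825507 g 0.743860169313848
```

The spring behaves as a button should: 40 N at the hard stop, about 3 N on the way up. Withdraw, check, hand in.

```bash
python3 -m crank '0 0 -0.3 0 0 0 1;0 0 -0.6 0 0 0 1;0 0 -0.8 0 0 0 1;0 0 -0.8 0 0 0 1;0 0 -0.4 0 0 0 1;0.8 -0.1 0 0 0 0 1;0.8 -0.1 0 0 0 0 1;0.8 -0.1 0 0 0 0 1;0.8 -0.1 0 0 0 0 1;0.8 -0.1 0 0 0 0 1' >/dev/null
python3 -m crank '0.8 -0.3 0 0 0 0 1;0.8 -0.3 0 0 0 0 1;0.8 -0.3 0 0 0 0 1;0.8 -0.2 0 0 0 0 1;0 0 0 0 0 0 1;0 0 0 0 0 0 1;0 0 0 0 0 0 1;0 0 0 0 0 0 1;0 0 0 0 0 0 1;0 0 0 0 0 0 1' >/dev/null; python3 st.py
python3 - <<'E'
from h import *
F=cams()
for n,box in(("top",(212,192,250,226)),("side",(252,214,282,240))):
    p=yellow(F[n],box).astype(float)
    w=np.array([onz(F[n],q,.129)[:2] for q in p]); l=cv2.fitLine(w.astype(np.float32),cv2.DIST_L2,0,.001,.001).ravel(); print(n,w.mean(0),np.degrees(np.arctan2(l[1],l[0])))
cv2.imwrite("pics/end.png",np.hstack([cv2.resize(F[n]["img"],(400,300)) for n in F]))
E
```

```text
t 26.9 p [ 0.3778 -0.1033  0.2531] yaw -160.1 tilt [-0.      0.0003] j7 1.3210132550456384 F [-0.3 -0.2 -0.3] M [ 0.03 -0.03 -0.02] w 0.0001821942047869116 g 0.0
top [0.52678584 0.09209888] -21.601269
side [0.5254746  0.09305815] -24.590286
```

View pics/end.png

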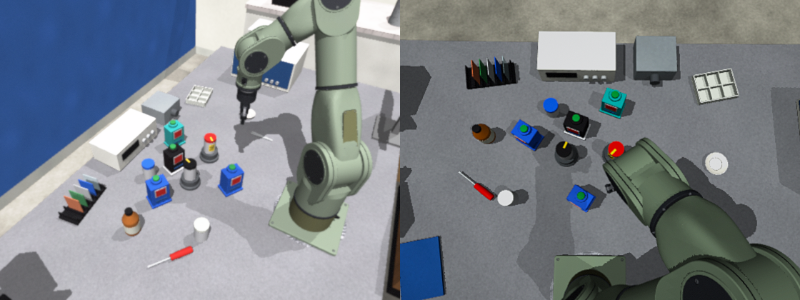

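The end picture shows the arm clear of everything, the bystanders in place, and the black-cap stripe unchanged and facing the reader (top view half at (566,148)).

```bash
python3 -c "
from workcell import ctrl; print(ctrl.hand_in())"
```

```text
the job is handed in; nothing more can be done
None
```

I turned the black-cap canister until its label faced the reader's window (about 1.5° off by camera) and let it go, then pressed the green button fully down and let it come up, and handed the job in at about 27 s; the hand-in returned no verdict.

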